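# Repack two towing kits at the returns counter

### The arm

A 6-joint arm with a two-finger parallel gripper is mounted at the origin on the work surface. World frame = base frame: x ahead of the robot, y to its left, z up, the work surface at z = 0. Lengths are in m, angles in rad, forces in N, time in s.
With the tool pointing down it reaches from about 0.225 to 0.875 m from the base axis. Payload 3.4 kg.
Tool frame: the origin (TCP) lies between the finger pads; the fingertips stand 8 mm ahead of it and the grasp point (between the pads) lies 11 mm behind it; z points along the fingers, y is the line along which they close (so a half turn about z gives the same grasp; the last joint's range is limited). The gripper opens to 85 mm and grips with 20 to 120 N. Pads are 22 mm wide; open, the fingers measure 114 mm over their backs; the gripper's body (76 mm by 85 mm) begins 54 mm behind the grasp point. The pads swing forward as they close: fully open they stand 13 mm farther back than shut.
Start: joints at [1.196, 0.276, 1.505, -0, 1.361, -0.121], TCP at [0.144, 0.557, 0.239] pointing down, gripper open.
Joint ranges: [-2.89, 2.89], [-0.75, 2.08], [0.22, 2.7], [-1.18, 4.32], [0.11, 2.71], [-2.7, 2.7]. Speed limits (rad/s): [2.57, 2.57, 3.14, 3.14, 3.14, 3.14].

### API

Orientations are given as a unit quaternion [w, x, y, z].
In Python, from rig import manip gives the robot as it stands.
- The arm moves only by the tool move_arm, never from a script. Its argument "deltas" is a list that holds one entry, the list of rows, each a list of 5 numbers: the shift along the tool's x, y, z normalised to -1 to 1, where 1 is 80 cm, then the turn about the tool's z normalised to -1 to 1, where 1 is 120 degrees, then the closure, from -1 (fully open) to 1 (shut). In form: [[[tx, ty, tz, twist, grip], ...]]. A call has 1 to 12 rows; each row is the pose to reach, as a shift and turn from the pose commanded when the call began, along the tool's axes at that moment; what a row does not reach only later rows make up. A row lasts 1/10 s, in which the tool goes at most 50 mm and 8.59 degrees, less where a joint would pass 70% of its speed; a pose out of reach is approached as far as the arm can. A call with a number of a shift or a turn outside -1 to 1 is refused whole. A call with a gripper value outside its range is refused whole. The fingers move at their own pace and stop on an object; "squeeze" is the grip in N (left out, the last holds). Time passes only in rows, so rows that repeat a pose let the fingers close. It gives the time, the measured TCP pose, the force, the opening and the grip force at its end, in the units of the state.
- manip.get_state(): the state, without advancing time (a new reading comes with each control period).
- manip.get_image(name): name is "scene" or "top"; returns the picture (400x640x3 uint8, red, green, blue); there is no depth.
- manip.camera_params(name): a dict with "fx", "fy", "cx", "cy" (pixels), "R" (3x3) and "t" (3): a world point X has camera coordinates R X + t. Camera axes: x right, y down, z forward; pixel columns grow to the right and rows downward; lengths in m; the calibration is good to about 2 mm. A picture is of the moment at which its call begins. camera_params takes no time and is no camera call.
- manip.sign_off(): hands the job in; it is judged then, once.
The state is a dict: "clock": time; "qpos": joint angles; "qd": joint speeds; "effort": joint torques, N m; "position": TCP position; "ee_rot": TCP orientation; "contact_force": force on the tool from outside, world axes, zero at the start; "moment": the same for the moment, N m; "width": finger opening in m; "gripper_force": force on a finger pad.
Only numpy, scipy, OpenCV 4.12 (cv2) and the standard library are available. Lean on these libraries where they do the work, as an engineer would, in place of code of your own. Each camera call takes 0.05 s, during which the arm holds its last target. There are 200 camera calls.

### The job

Make up the two returned trailer kits again. The blue tray gets the chrome hitch ball, the green and white grease tin and the looped spring clip, which you must first pull sideways out of the pin on the display tube; the yellow tray gets the red lamp and the black plug. Stand each thing upright on the tray floor (the clip lying flat on it), nothing stacked, and leave the amber lamp where it stands.

Things in the scene. Friction and masses are not known exactly. Their poses are not given: they have to be found in the camera images.
- tray_blue: low open tray of blue plastic, fixed to the counter, long axis = its x. Outside 228 x 132 mm, inside 220 x 124 mm, walls 4 mm thick. Origin at the middle of its underside on the counter; the inner floor is 4 mm and the rim 22 mm above the origin. No dividers.
- tray_yellow: low open tray of yellow plastic, fixed to the counter, long axis = its x. Outside 228 x 132 mm, inside 220 x 124 mm, walls 4 mm thick. Origin at the middle of its underside on the counter; the inner floor is 4 mm and the rim 22 mm above the origin. No dividers.
- hitch_pin (a point): upright steel pin, 16 mm thick, top 75 mm above the counter, standing out of a fixed dark square display tube (70 mm along x, 50 mm along y, top face 56 mm above the counter, foot plate 90 x 50 mm). Point: middle of the pin's 6 x 6 mm cross hole, 59 mm above the counter; the hole runs level along y, and the clip comes out towards +y.
- clip_loop (a point): rigid clip of 4 mm wire, 84 mm long, 30 g (heaviest in the leg), flat on the tube. Point: centre of its loop, mid-wire, 22 mm beyond the tube's edge, 58 mm above the counter at first. The loop is 28 mm long in x, 26 mm wide outside across y, straight sides to pinch. x points from tail to loop: pull level along +x; little force; free of the pin after 40 mm. Straight leg at y = +5.5 mm, through the pin, to x = -70 mm.
- ball_center (a point): chrome hitch ball: a 50 mm ball on a neck and a 40 mm round foot, 64 mm tall overall, about 0.5 kg. Point: centre of the ball, 39 mm above its underside (the widest place, good to grip). z is up.
- tin_center (a point): round grease tin, green with a white band, and a white disc on its green lid, 52 mm diameter, 50 mm tall, about 0.2 kg. Point: on its axis half-way up, 25 mm above its underside. z is up.
- lamp_red_center (a point): round trailer lamp standing on its base: black base 56 mm diameter and 12 mm tall, then a red lens 50 mm diameter with straight sides up to 45 mm, 50 mm tall overall, about 0.15 kg. Point: on its axis, 25 mm above its underside. z is up.
- lamp_amber_center (a point): the same lamp with an amber lens (same sizes and point). It belongs to neither kit and stays where it is.
- plug_center (a point): black round trailer plug standing upright, 42 mm diameter up to 42 mm height, then 36 mm diameter to the top at 56 mm, grey face with brass contacts on top, about 0.12 kg. Point: on its axis half-way up, 28 mm above its underside. z is up.
Things that resemble listed ones, but are neither listed nor needed, are in the scene too. Of the things shaped like the part that bears clip_loop, the bare steel one is meant.

How it is judged:
At the end, for the whole second after the job is handed in: Ball, tin, clip inside the blue tray, red lamp and plug inside the yellow: each on the tray floor (within 8 mm), upright within 0.2 rad; the clip flat (loop within 11 mm of the floor, level within 0.15 rad); amber lamp upright within 30 mm of its start; all at rest (x of ball_center in the frame of tray_blue between -0.1 and 0.1 m and y of ball_center in the frame of tray_blue between -0.055 and 0.055 m and z of ball_center in the frame of tray_blue between 0.035 and 0.051 m and angle between each of ball_center, tin_center, lamp_red_center, plug_center, lamp_amber_center's own z axis and vertical below 0.2 rad and x of tin_center in the frame of tray_blue between -0.1 and 0.1 m and y of tin_center in the frame of tray_blue between -0.055 and 0.055 m and z of tin_center in the frame of tray_blue between 0.021 and 0.037 m and x of lamp_red_center in the frame of tray_yellow between -0.1 and 0.1 m and y of lamp_red_center in the frame of tray_yellow between -0.055 and 0.055 m and z of lamp_red_center in the frame of tray_yellow between 0.021 and 0.037 m and x of plug_center in the frame of tray_yellow between -0.1 and 0.1 m and y of plug_center in the frame of tray_yellow between -0.055 and 0.055 m and z of plug_center in the frame of tray_yellow between 0.024 and 0.04 m and x of clip_loop in the frame of tray_blue between -0.11 and 0.11 m and y of clip_loop in the frame of tray_blue between -0.062 and 0.062 m and z of clip_loop in the frame of tray_blue between 0 and 0.013 m and (angle between clip_loop's own z axis and vertical below 0.15 rad or angle between clip_loop's own z axis and vertical above 2.99 rad) and distance of lamp_amber_center from where it was at the start of the episode below 0.03 m and linear speed of each of ball, tin, lamp_red, plug, clip, lamp_amber below 0.02 m/s); the robot touches nothing.
It fails at once if the amber lamp was carried off or knocked away (distance of lamp_amber_center from where it was at the start of the episode above 0.03 m).
It also fails if it takes over 106 s, if anything falls off the work surface, if the arm or the gripper's body presses on something with over 40 N, if the wrist force passes 120 N, or if a joint passes its speed limit or range.

## Working session

There is one attempt and no reset: what is moved stays moved. The work goes in short steps, Python scripts to look and compute and a tool call to move; the robot and the scene stay as the last step left them, time stands still between calls to the robot, and variables do not carry over. Pictures are saved under pics/ and viewed, at most 14 in all, crops included, and the job is handed in when it is done.

Besides the shell and the picture viewer there is one more tool, called after "Call:" by a JSON object that holds its "fn" and its "kwargs". move_arm: Moves the arm, as the interface text tells. Scaled input: -1 to 1 covers 80 cm each way for a shift and 120 degrees each way for a turn. Its arguments: {"type":"object","properties":{"deltas":{"type":"array","items":{"type":"array","items":{"type":"array","items":{"type":"number","minimum":-1,"maximum":1}}}},"squeeze":{"type":"number"}},"required":["deltas"]}

```bash
mkdir -p pics; ls; python3 - <<'E'
from rig import manip
import cv2,numpy as np
np.set_printoptions(precision=4,suppress=True)
for n in("scene","top"):
    cv2.imwrite(f"pics/{n}0.png",manip.get_image(n)[:,:,::-1]); p=manip.camera_params(n); print(n,p)
print(manip.get_state())
E
```

```text
pics
scene {'fx': 405.82659900418037, 'fy': 405.82659900418037, 'cx': 317.89930189587636, 'cy': 199.60817985121088, 'R': array([[-0.5484,  0.8362, -0.0121],
       [ 0.6673,  0.4288, -0.609 ],
       [-0.5041, -0.342 , -0.7931]]), 't': array([ 0.338 , -0.3698,  1.2074])}
top {'fx': 435.56621556898847, 'fy': 435.56621556898847, 'cx': 325.3344851509673, 'cy': 192.98089663569957, 'R': array([[ 0.0055, -0.9999, -0.0119],
       [-0.9975, -0.0046, -0.0705],
       [ 0.0704,  0.0122, -0.9974]]), 't': array([0.0008, 0.6213, 0.9774])}
{'clock': 0.1, 'qpos': array([ 1.196 ,  0.2765,  1.506 , -0.    ,  1.3607, -0.121 ]), 'qd': array([ 0.0018, -0.0029, -0.0017, -0.0001, -0.0009, -0.0006]), 'effort': array([  0.0016, -41.7703, -24.6406,  -0.0002,   0.0059,   0.    ]), 'position': array([0.1442, 0.5562, 0.2385]), 'ee_rot': array([-0.0002,  0.1265,  0.992 , -0.0008]), 'contact_force': array([-0.6516, -0.542 ,  0.7792]), 'moment': array([-0.0022,  0.0077,  0.0108]), 'gripper_force': 0.0, 'width': 0.08542771275212803}
```

View pics/scene0.png

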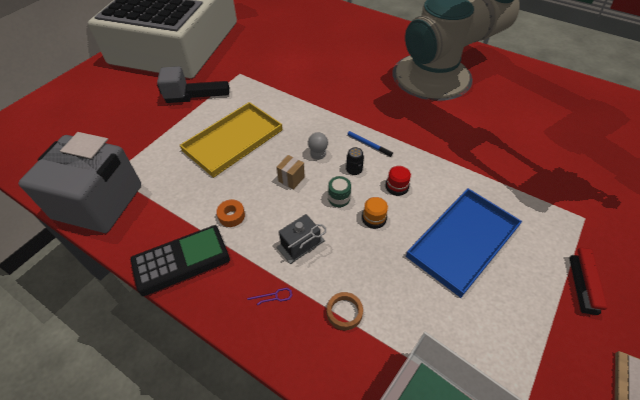

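View pics/top0.png

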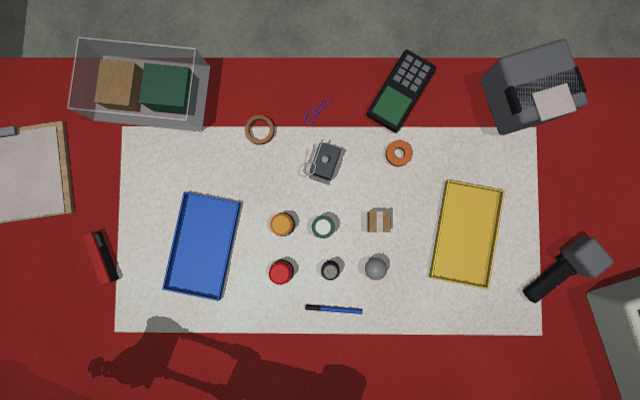

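The scene shows all the listed things. The purple clip at scene (270,296) / top (318,108) is a look-alike. The bare steel clip sits in the display tube at top (325,160), which fits the description. The amber lamp is at top (282,224) and the red at (281,271). I'll confirm these in enlarged crops.

```bash
python3 - <<'E'
import cv2
a=cv2.imread("pics/top0.png");b=cv2.imread("pics/scene0.png")
cv2.imwrite("pics/c1.png",cv2.resize(a[130:290,260:400],None,fx=5,fy=5,interpolation=cv2.INTER_CUBIC)[0:800])
cv2.imwrite("pics/c1.png",cv2.resize(a[200:290,260:400],None,fx=5.7,fy=5.7,interpolation=cv2.INTER_CUBIC))
cv2.imwrite("pics/c2.png",cv2.resize(a[130:190,295:355],None,fx=10,fy=10,interpolation=cv2.INTER_CUBIC))
cv2.imwrite("pics/c3.png",cv2.resize(b[125:275,245:425],None,fx=4,fy=4,interpolation=cv2.INTER_CUBIC))
E
```

```text
(no output)
```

View pics/c1.png

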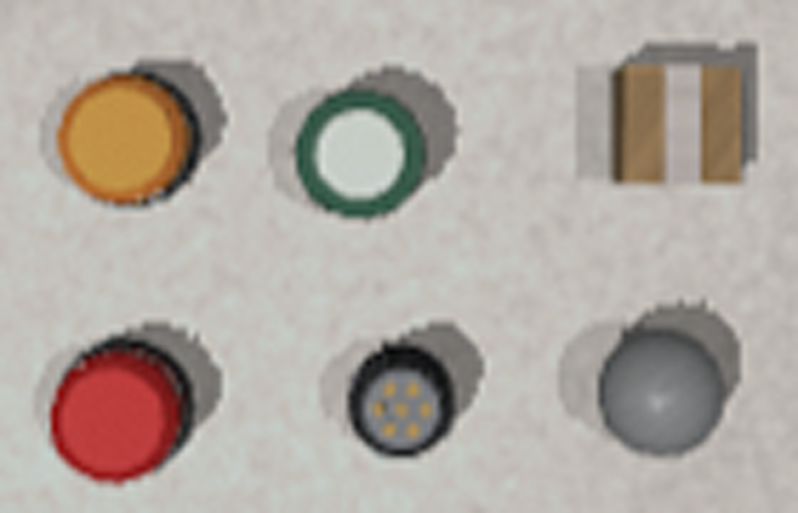

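View pics/c2.png

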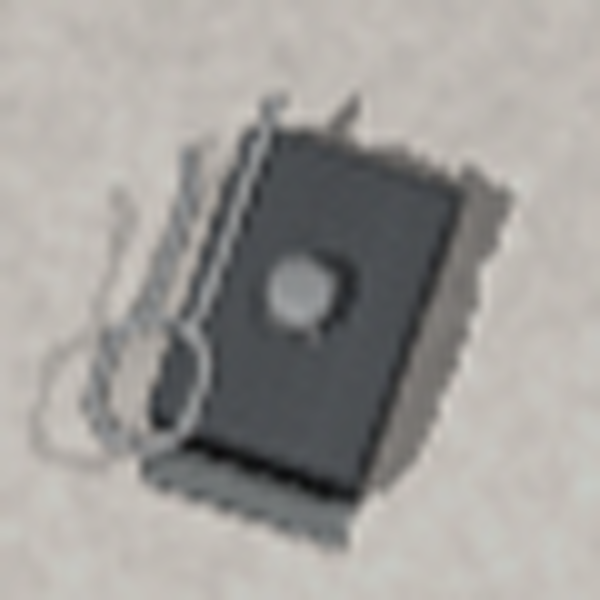

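View pics/c3.png

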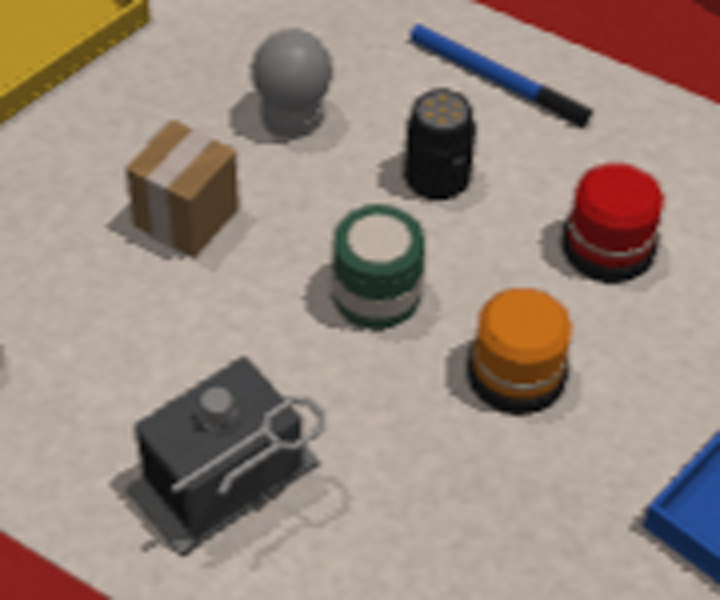

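Crops confirm: amber lamp (c1 upper left), red lamp (lower left), tin (upper middle), plug with contacts (lower middle), grey ball (lower right). The steel clip seems to lie along the tube's long edge and not through the pin. I'll check that with the geometry from both cameras.

```bash
cat > h.py <<'E'
import numpy as np,cv2
from rig import manip
np.set_printoptions(precision=4,suppress=True)
P={n:manip.camera_params(n) for n in("top","scene")}
def proj(n,X):
    p=P[n];c=p["R"]@np.asarray(X,float)+p["t"];return np.array([p["fx"]*c[0]/c[2]+p["cx"],p["fy"]*c[1]/c[2]+p["cy"]])
def atz(n,u,v,z):
    p=P[n];R=p["R"];d=R.T@np.array([(u-p["cx"])/p["fx"],(v-p["cy"])/p["fy"],1]);o=-R.T@p["t"];return o+d*(z-o[2])/d[2]
E
python3 - <<'E'
from h import *
# c1: off(260,200) s5.7 ; c3 off (245,125) s4 ; c2 off (295,130) s10
T=lambda u,v:((u+.5)/5.7+260-.5,(v+.5)/5.7+200-.5)
C=lambda u,v:((u+.5)/10+294.5,(v+.5)/10+129.5)
S=lambda u,v:((u+.5)/4+244.5,(v+.5)/4+124.5)
for n,t,zt,s,zs in[("amber",(119,138),.05,(523,324),.05),("red",(114,416),.05,(618,196),.05),("tin",(360,153),.05,(379,237),.05),("plug",(402,409),.056,(442,108),.056),("ball",(660,392),.039,(291,72),.039)]:
    print(n,atz("top",*T(*t),zt),atz("scene",*S(*s),zs))
print("pin",atz("top",*C(302,290),.075),atz("scene",*S(217,395),.075))
print("loop",atz("top",*C(155,390),.058),atz("scene",*S(300,422),.058))
print("tail",atz("top",*C(275,100),.058),atz("scene",*S(178,488),.058))
for q in[(270,130),(465,180),(360,490),(155,430)]:print("tubecorner",atz("top",*C(*q),.056))
a=manip.get_image("top")[:,:,::-1];b=manip.get_image("scene")[:,:,::-1]
A=cv2.resize(a[135:185,300:350],(400,400),interpolation=cv2.INTER_LANCZOS4)
B=cv2.resize(b[210:260,277:327],(400,400),interpolation=cv2.INTER_LANCZOS4)
cv2.imwrite("pics/d1.png",np.hstack([A,B]))
# trays
hsv=cv2.cvtColor(a.astype(np.uint8),cv2.COLOR_BGR2HSV)
for n,lo,hi in[("blue",(100,120,60),(125,255,255)),("yellow",(18,110,60),(32,255,255))]:
    m=cv2.inRange(hsv,lo,hi);cs,_=cv2.findContours(m,0,2);c=max(cs,key=cv2.contourArea);r=cv2.minAreaRect(c);bx=cv2.boxPoints(r)
    w=np.array([atz("top",*q,.022)[:2] for q in bx]);print(n,w,w.mean(0),np.linalg.norm(np.diff(w,axis=0),axis=1))
E
```

```text
amber [0.5502 0.1029 0.05  ] [0.5524 0.1034 0.05  ]
red [0.4429 0.1034 0.05  ] [0.445  0.1055 0.05  ]
tin [0.5449 0.0089 0.05  ] [0.5426 0.0087 0.05  ]
plug [ 0.447  -0.0079  0.056 ] [ 0.4441 -0.0089  0.056 ]
ball [ 0.4524 -0.1086  0.039 ] [ 0.4523 -0.1086  0.039 ]
pin [0.6929 0.0049 0.075 ] [0.6899 0.0045 0.075 ]
loop [0.6729 0.0377 0.058 ] [0.6718 0.0413 0.058 ]
tail [0.7382 0.0114 0.058 ] [0.7358 0.0124 0.058 ]
tubecorner [0.7318 0.0126 0.056 ]
tubecorner [ 0.7206 -0.031   0.056 ]
tubecorner [ 0.651  -0.0079  0.056 ]
tubecorner [0.6642 0.0377 0.056 ]
blue [[0.4021 0.3735]
 [0.6256 0.332 ]
 [0.5979 0.1989]
 [0.3756 0.2423]] [0.5003 0.2867] [0.2273 0.1359 0.2265]
yellow [[ 0.4296 -0.2295]
 [ 0.6545 -0.2712]
 [ 0.6314 -0.4069]
 [ 0.4075 -0.3633]] [ 0.5307 -0.3177] [0.2288 0.1377 0.2281]
```

View pics/d1.png

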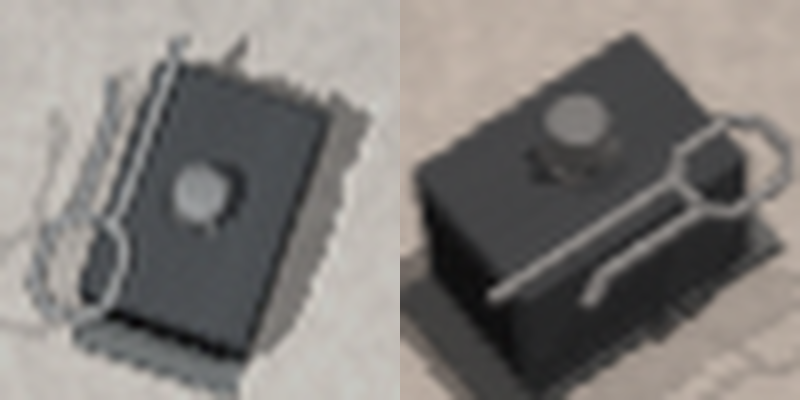

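Both cameras put the bare steel clip at z≈0.058, lying flat along the tube's long edge: loop (0.672, 0.040), tail (0.737, 0.012). It is clearly beside the pin (0.691, 0.005). Its 71 mm tail-to-loop distance matches the drawing, and the other measurements match the sizes given. I'll move above the clip with a narrowed gripper.

```bash
cat >> h.py <<'E'
from scipy.spatial.transform import Rotation as Ro
def go(x,y,z,ang,deg_axis="x"):
    """deltas to bring TCP to x,y,z with tool-x at world angle ang (mod 180)"""
    s=manip.get_state();w,a,b,c=s["ee_rot"];R=Ro.from_quat([a,b,c,w]).as_matrix()
    d=R.T@(np.array([x,y,z])-s["position"]);cur=np.degrees(np.arctan2(R[1,0],R[0,0]))
    t=(cur-ang+90)%180-90
    print("t%.1f pos"%s["clock"],s["position"],"ang %.1f"%cur,"q6 %.2f"%s["qpos"][5],"w %.4f F"%s["width"],s["contact_force"],"-> ",d/.8,"twist %.4f"%(t/120))
E
python3 -c "
from h import *
go(.6724,.0395,.14,161.4)"
```

```text
t0.2 pos [0.1442 0.5563 0.2388] ang 165.5 q6 -0.12 w 0.0853 F [-0.2514 -0.33    0.0646] ->  [-0.8012 -0.4595  0.1238] twist 0.0338
```

Call:
{"fn": "move_arm", "kwargs": {"deltas": [[[-0.801, -0.4595, 0.1, 0.034, 0.15], [-0.801, -0.4595, 0.1, 0.034, 0.15], [-0.801, -0.4595, 0.1, 0.034, 0.15], [-0.801, -0.4595, 0.1, 0.034, 0.15], [-0.801, -0.4595, 0.1, 0.034, 0.15], [-0.801, -0.4595, 0.1, 0.034, 0.15], [-0.801, -0.4595, 0.1, 0.034, 0.15], [-0.801, -0.4595, 0.1, 0.034, 0.15], [-0.801, -0.4595, 0.1, 0.034, 0.15], [-0.801, -0.4595, 0.1, 0.034, 0.15], [-0.801, -0.4595, 0.1, 0.034, 0.15], [-0.801, -0.4595, 0.1, 0.034, 0.15]]], "squeeze": 40}}

```text
clock: 1.4
position: [0.5718, 0.1377, 0.1744]
ee_rot: [-0.0, 0.162, 0.987, 0.0]
contact_force: [0.9, 0.7, -0.5]
width: 0.0363
gripper_force: 0.0
```

```bash
python3 -c "
from h import *
go(.6724,.0395,.11,161.4)"
```

```text
t1.4 pos [0.5718 0.1377 0.1744] ang 161.4 q6 -1.13 w 0.0363 F [ 0.8956  0.6585 -0.4501] ->  [-0.1583 -0.0761  0.0804] twist -0.0004
```

Call:
{"fn": "move_arm", "kwargs": {"deltas": [[[-0.158, -0.076, 0.08, 0, 0.15], [-0.158, -0.076, 0.08, 0, 0.15], [-0.158, -0.076, 0.08, 0, 0.15], [-0.158, -0.076, 0.08, 0, 0.15], [-0.158, -0.076, 0.08, 0, 0.15], [-0.158, -0.076, 0.08, 0, 0.15]]]}}

```text
clock: 2.0
position: [0.6704, 0.0422, 0.1109]
ee_rot: [-0.0, 0.162, 0.987, 0.0]
contact_force: [-0.4, -0.1, -0.2]
width: 0.0363
gripper_force: 0.0
```

```bash
python3 - <<'E'
from h import *
go(.6724,.0395,.085,161.4)
a=manip.get_image("top")[:,:,::-1];b=manip.get_image("scene")[:,:,::-1]
u,v=map(int,proj("scene",[.68,.03,.06]))
cv2.imwrite("pics/e1.png",cv2.resize(b[v-35:v+35,u-45:u+45],None,fx=8,fy=8,interpolation=cv2.INTER_CUBIC));print(u,v)
E
```

```text
t2.0 pos [0.6704 0.0422 0.1109] ang 161.4 q6 -1.29 w 0.0363 F [-0.3776 -0.1033 -0.1656] ->  [-0.0035 -0.0024  0.0324] twist -0.0001
312 229
```

View pics/e1.png

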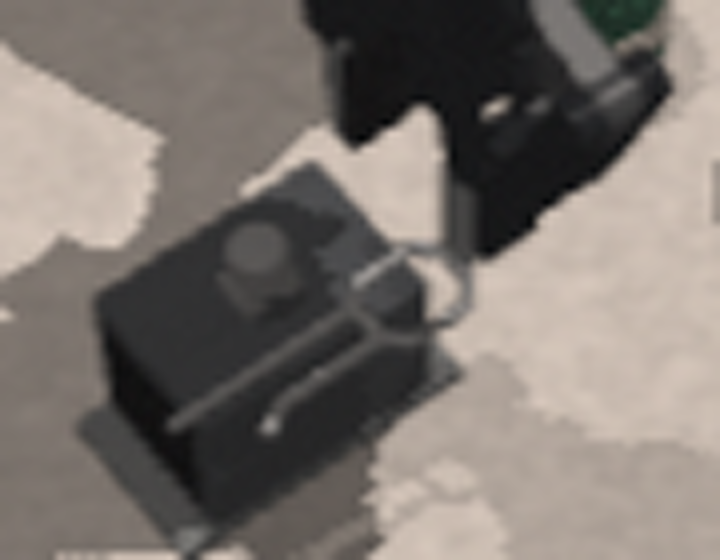

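The picture shows the fingers hovering beside the loop (tips at about crop (365,145) and (490,255)) and the clip untouched, with no wire through the pin. I'll descend in steps and watch for contact with the tube.

Call:
{"fn": "move_arm", "kwargs": {"deltas": [[[-0.0035, -0.0024, 0.02, 0, 0.15], [-0.0035, -0.0024, 0.04, 0, 0.15], [-0.0035, -0.0024, 0.05, 0, 0.15], [-0.0035, -0.0024, 0.053, 0, 0.15], [-0.0035, -0.0024, 0.053, 0, 0.15]]]}}

```text
clock: 2.6
position: [0.673, 0.0393, 0.0688]
ee_rot: [0.0, 0.161, 0.987, 0.0]
contact_force: [0.6, -0.6, 1.1]
width: 0.0364
gripper_force: 0.0
```

```bash
python3 -c "
from h import *
go(.6724,.0395,.065,161.4)"
```

```text
t2.6 pos [0.673  0.0393 0.0688] ang 161.4 q6 -1.29 w 0.0364 F [ 0.6232 -0.5864  1.0599] ->  [ 0.0007 -0.      0.0047] twist 0.0002
```

Call:
{"fn": "move_arm", "kwargs": {"deltas": [[[0, 0, 0.0015, 0, 0.15], [0, 0, 0.003, 0, 0.15], [0, 0, 0.003, 0, 0.15]]]}}

```text
clock: 2.9
position: [0.6733, 0.0387, 0.0662]
ee_rot: [0.0, 0.162, 0.987, 0.0]
contact_force: [0.0, -0.5, -0.1]
width: 0.0365
gripper_force: 0.0
```

Call:
{"fn": "move_arm", "kwargs": {"deltas": [[[0, 0, 0.001, 0, 0.15], [0, 0, 0.0015, 0, 0.15], [0, 0, 0.0015, 0, 0.15]]]}}

```text
clock: 3.2
position: [0.6731, 0.0386, 0.0646]
ee_rot: [-0.0, 0.162, 0.987, 0.0]
contact_force: [-0.2, 0.1, -0.4]
width: 0.0364
gripper_force: 0.0
```

Call:
{"fn": "move_arm", "kwargs": {"deltas": [[[0, 0, 0.001, 0, 0.15], [0, 0, 0.0015, 0, 0.15], [0, 0, 0.0015, 0, 0.15]]]}}

```text
clock: 3.5
position: [0.6731, 0.0387, 0.0634]
ee_rot: [-0.0, 0.162, 0.987, 0.0]
contact_force: [-0.4, -0.1, 0.3]
width: 0.0364
gripper_force: 0.0
```

Call:
{"fn": "move_arm", "kwargs": {"deltas": [[[0, 0, 0, 0, 0.3], [0, 0, 0, 0, 0.4], [0, 0, 0, 0, 0.4], [0, 0, 0, 0, 0.5], [0, 0, 0, 0, 0.5]]]}}

```text
clock: 4.0
position: [0.6732, 0.038, 0.0641]
ee_rot: [0.0, 0.162, 0.987, -0.001]
contact_force: [-1.9, -3.6, 5.8]
width: 0.0235
gripper_force: 40.3
```

Call:
{"fn": "move_arm", "kwargs": {"deltas": [[[0, 0, -0.005, 0, 0.6], [0, 0, -0.01, 0, 0.6], [0, 0, -0.02, 0, 0.6], [0, 0, -0.035, 0, 0.6], [0, 0, -0.05, 0, 0.6]]]}}

```text
clock: 4.5
position: [0.6733, 0.039, 0.1046]
ee_rot: [0.0, 0.162, 0.987, 0.0]
contact_force: [-0.3, -0.0, 1.0]
width: 0.0236
gripper_force: 39.2
```

```bash
python3 - <<'E'
from h import *
go(.6724,.0395,.085,161.4)
b=manip.get_image("scene")[:,:,::-1]
u,v=map(int,proj("scene",[.68,.03,.08]))
cv2.imwrite("pics/e2.png",cv2.resize(b[v-35:v+35,u-45:u+45],None,fx=8,fy=8,interpolation=cv2.INTER_CUBIC));print(u,v)
E
```

```text
t4.5 pos [0.6733 0.039  0.1046] ang 161.4 q6 -1.29 w 0.0236 F [-0.3111 -0.0252  0.9895] ->  [0.0013 0.0003 0.0244] twist -0.0001
312 224
```

View pics/e2.png

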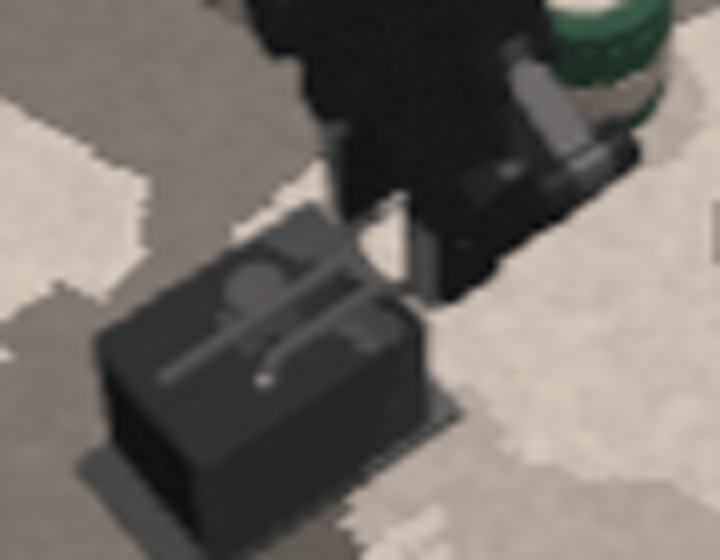

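The clip is held and level, clear of the tube: tail at crop (160,380), both legs parallel to the top face. Next is the blue tray.

```bash
python3 -c "
from h import *
go(.5117,.2663,.09,169.5)"
```

```text
t4.5 pos [0.6748 0.0388 0.1072] ang 161.4 q6 -1.29 w 0.0234 F [ 1.1399 -0.1977  1.2539] ->  [0.2841 0.2043 0.0205] twist -0.0676
```

Call:
{"fn": "move_arm", "kwargs": {"deltas": [[[0.02, 0.014, -0.03, 0, 0.6], [0.07, 0.05, -0.03, -0.02, 0.6], [0.284, 0.204, -0.02, -0.0675, 0.6], [0.284, 0.204, -0.02, -0.0675, 0.6], [0.284, 0.204, -0.02, -0.0675, 0.6], [0.284, 0.204, -0.02, -0.0675, 0.6], [0.284, 0.204, 0.02, -0.0675, 0.6], [0.284, 0.204, 0.02, -0.0675, 0.6], [0.284, 0.204, 0.02, -0.0675, 0.6], [0.284, 0.204, 0.02, -0.0675, 0.6], [0.284, 0.204, 0.02, -0.0675, 0.6]]]}}

```text
clock: 5.65
position: [0.5118, 0.2652, 0.0887]
ee_rot: [0.001, 0.093, 0.996, 0.0]
contact_force: [0.4, 0.5, -0.2]
width: 0.0239
gripper_force: 39.4
```

```bash
python3 -c "
from h import *
go(.5117,.2663,.02,169.5)"
```

```text
t5.7 pos [0.5118 0.2652 0.0887] ang 169.4 q6 -1.03 w 0.0239 F [ 0.4167  0.4977 -0.1677] ->  [0.0005 0.0012 0.0859] twist -0.0011
```

Call:
{"fn": "move_arm", "kwargs": {"deltas": [[[0, 0.001, 0.04, 0, 0.6], [0, 0.001, 0.07, 0, 0.6], [0, 0.001, 0.086, 0, 0.6], [0, 0.001, 0.09, 0, 0.6], [0, 0.001, 0.093, 0, 0.6], [0, 0.001, 0.093, 0, 0.6]]]}}

```text
clock: 6.25
position: [0.5109, 0.2668, 0.0139]
ee_rot: [0.001, 0.092, 0.996, 0.0]
contact_force: [-0.0, -0.5, -1.0]
width: 0.0237
gripper_force: 39.4
```

Call:
{"fn": "move_arm", "kwargs": {"deltas": [[[0, 0, 0.001, 0, 0.6], [0, 0, 0.0015, 0, 0.6], [0, 0, 0.0015, 0, 0.6]]]}}

```text
clock: 6.55
position: [0.5103, 0.2669, 0.0124]
ee_rot: [0.0, 0.092, 0.996, 0.0]
contact_force: [0.3, 0.1, -0.3]
width: 0.0238
gripper_force: 39.4
```

Call:
{"fn": "move_arm", "kwargs": {"deltas": [[[0, 0, 0, 0, 0.35], [0, 0, 0, 0, 0.15], [0, 0, 0, 0, 0.15], [0, 0, 0, 0, 0.1], [0, 0, -0.03, 0, 0.1], [0, 0, -0.08, 0, 0.1], [0, 0, -0.16, 0, 0], [0, 0, -0.16, 0, -0.5]]]}}

```text
clock: 7.35
position: [0.5129, 0.2679, 0.1453]
ee_rot: [0.004, 0.092, 0.996, 0.002]
contact_force: [1.1, 0.1, 0.4]
width: 0.0559
gripper_force: 0.0
```

```bash
python3 - <<'E'
from h import *
go(.4524,-.1086,.16,165)
b=manip.get_image("scene")[:,:,::-1]
u,v=map(int,proj("scene",[.51,.27,.01]))
print(u,v);cv2.imwrite("pics/f1.png",cv2.resize(b[v-55:v+55,u-70:u+70],None,fx=5,fy=5,interpolation=cv2.INTER_CUBIC))
E
```

```text
t7.3 pos [0.5129 0.2679 0.1453] ang 169.5 q6 -1.03 w 0.0559 F [1.1355 0.145  0.3903] ->  [-0.0116 -0.4764 -0.0207] twist 0.0373
453 237
```

View pics/f1.png

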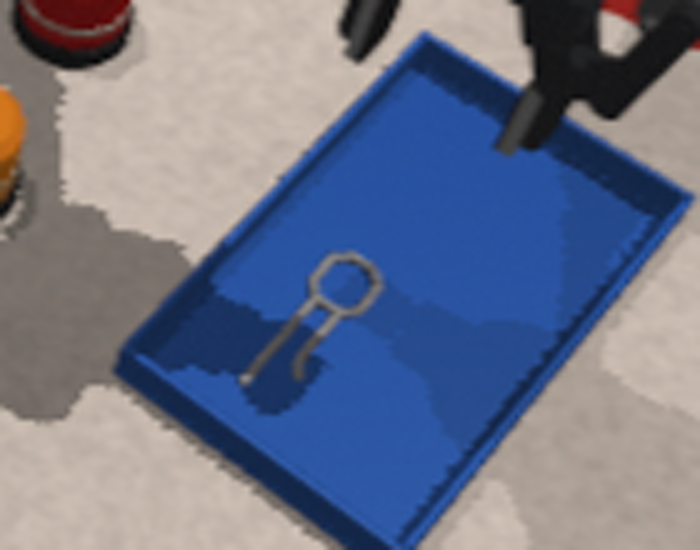

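The clip lies flat on the blue floor: loop at crop (345,283), tail at (247,380). Next, the ball.

Call:
{"fn": "move_arm", "kwargs": {"deltas": [[[-0.0115, -0.4765, 0, 0, -1], [-0.0115, -0.4765, 0, 0, -1], [-0.0115, -0.4765, 0, 0, -1], [-0.0115, -0.4765, 0, 0, -1], [-0.0115, -0.4765, 0, 0, -1], [-0.0115, -0.4765, 0, 0, -1], [-0.0115, -0.4765, 0, 0, -1], [-0.0115, -0.4765, 0, 0, -1], [-0.0115, -0.4765, 0, 0, -1], [-0.0115, -0.4765, 0, 0, -1], [-0.0115, -0.4765, 0, 0, -1], [-0.0115, -0.4765, 0, 0, -1]]]}}

```text
clock: 8.6
position: [0.4494, -0.1085, 0.1396]
ee_rot: [-0.0, 0.091, 0.996, 0.0]
contact_force: [-0.3, 1.1, 0.2]
width: 0.0848
gripper_force: 0.0
```

```bash
python3 -c "
from h import *
go(.4524,-.1086,.028,169.5)"
```

```text
t8.6 pos [ 0.4494 -0.1085  0.1396] ang 169.6 q6 -1.78 w 0.0848 F [-0.3444  1.0783  0.2188] ->  [-0.0038  0.0004  0.1395] twist 0.0007
```

Call:
{"fn": "move_arm", "kwargs": {"deltas": [[[-0.0038, 0, 0.05, 0, -1], [-0.0038, 0, 0.1, 0, -1], [-0.0038, 0, 0.135, 0, -1], [-0.0038, 0, 0.142, 0, -1], [-0.0038, 0, 0.142, 0, -0.4], [-0.0038, 0, 0.142, 0, 0.1], [-0.0038, 0, 0.142, 0, 0.1], [-0.0038, 0, 0.142, 0, 0.1]]], "squeeze": 60}}

```text
clock: 9.4
position: [0.454, -0.1102, 0.0282]
ee_rot: [0.002, 0.092, 0.996, 0.0]
contact_force: [-0.0, 2.9, 5.9]
width: 0.0472
gripper_force: 61.2
```

```bash
python3 -c "
from h import *
c=np.array([.5003,.2867]);u=np.array([.983,-.183]);v=np.array([.183,.983])
t=c-.052*u;print(t)
go(*t,.15,169.5)"
```

```text
[0.4492 0.2962]
t9.4 pos [ 0.454  -0.1102  0.0282] ang 169.5 q6 -1.78 w 0.0472 F [-0.0478  2.8821  5.932 ] ->  [ 0.0983  0.4983 -0.1524] twist -0.0004
```

Call:
{"fn": "move_arm", "kwargs": {"deltas": [[[0, 0, -0.04, 0, 0.2], [0, 0, -0.1, 0, 0.2], [0.01, 0.06, -0.15, 0, 0.2], [0.098, 0.498, -0.15, 0, 0.2], [0.098, 0.498, -0.15, 0, 0.2], [0.098, 0.498, -0.15, 0, 0.2], [0.098, 0.498, -0.15, 0, 0.2], [0.098, 0.498, -0.15, 0, 0.2], [0.098, 0.498, -0.15, 0, 0.2], [0.098, 0.498, -0.15, 0, 0.2], [0.098, 0.498, -0.15, 0, 0.2], [0.098, 0.498, -0.15, 0, 0.2]]]}}

```text
clock: 10.6
position: [0.4478, 0.2985, 0.1466]
ee_rot: [0.0, 0.09, 0.996, 0.001]
contact_force: [0.4, -1.1, -4.3]
width: 0.047
gripper_force: 65.0
```

```bash
python3 -c "
from h import *
go(.4492,.2962,.034,169.5)"
```

```text
t10.6 pos [0.4478 0.2985 0.1466] ang 169.7 q6 -0.93 w 0.0470 F [ 0.4286 -1.0542 -4.3033] ->  [-0.0021 -0.0028  0.1408] twist 0.0017
```

Call:
{"fn": "move_arm", "kwargs": {"deltas": [[[-0.002, -0.003, 0.05, 0, 0.2], [-0.002, -0.003, 0.1, 0, 0.2], [-0.002, -0.003, 0.13, 0, 0.2], [-0.002, -0.003, 0.139, 0, 0.2], [-0.002, -0.003, 0.142, 0, 0.2], [-0.002, -0.003, 0.142, 0, 0.2], [-0.002, -0.003, 0.142, 0, 0.2]]]}}

```text
clock: 11.3
position: [0.4508, 0.2935, 0.0343]
ee_rot: [0.002, 0.092, 0.996, 0.001]
contact_force: [-1.4, -1.1, -5.6]
width: 0.0469
gripper_force: 65.0
```

Call:
{"fn": "move_arm", "kwargs": {"deltas": [[[0, 0, 0.0015, 0, 0.2], [0, 0, 0.003, 0, 0.2], [0, 0, 0.003, 0, 0.2]]]}}

```text
clock: 11.6
position: [0.4503, 0.2935, 0.0323]
ee_rot: [0.001, 0.092, 0.996, 0.001]
contact_force: [-1.4, -1.6, 5.8]
width: 0.0468
gripper_force: 65.9
```

Call:
{"fn": "move_arm", "kwargs": {"deltas": [[[0, 0, 0, 0, -0.2], [0, 0, 0, 0, -0.3], [0, 0, 0, 0, -0.5], [0, 0, 0, 0, -0.6], [0, 0, -0.04, 0, -0.6], [0, 0, -0.09, 0, -0.6], [0, 0, -0.13, 0, -0.6], [0, 0, -0.13, 0, -0.6]]]}}

```text
clock: 12.4
position: [0.4524, 0.2946, 0.1389]
ee_rot: [0.004, 0.092, 0.996, 0.003]
contact_force: [0.1, 0.8, 0.3]
width: 0.0682
gripper_force: 0.0
```

```bash
python3 -c "
from h import *
go(.5438,.0088,.14,169.5)
go(.5438,.0088,.14,79.5)"
```

```text
t12.4 pos [0.4524 0.2946 0.1389] ang 169.5 q6 -0.94 w 0.0682 F [0.1131 0.7552 0.2706] ->  [-0.1776 -0.3304 -0.0019] twist -0.0001
t12.4 pos [0.4524 0.2946 0.1389] ang 169.5 q6 -0.94 w 0.0682 F [0.1131 0.7552 0.2706] ->  [-0.1776 -0.3304 -0.0019] twist 0.7499
```

Call:
{"fn": "move_arm", "kwargs": {"deltas": [[[-0.178, -0.33, 0, 0.75, -0.6], [-0.178, -0.33, 0, 0.75, -0.6], [-0.178, -0.33, 0, 0.75, -0.6], [-0.178, -0.33, 0, 0.75, -0.6], [-0.178, -0.33, 0, 0.75, -0.6], [-0.178, -0.33, 0, 0.75, -0.6], [-0.178, -0.33, 0, 0.75, -0.6], [-0.178, -0.33, 0, 0.75, -0.6], [-0.178, -0.33, 0, 0.75, -0.6], [-0.178, -0.33, 0, 0.75, -0.6], [-0.178, -0.33, 0, 0.75, -0.6], [-0.178, -0.33, 0, 0.75, -0.6]]]}}

```text
clock: 13.6
position: [0.5405, 0.0075, 0.1333]
ee_rot: [-0.001, 0.769, 0.639, -0.001]
contact_force: [0.2, -0.4, -0.5]
width: 0.0684
gripper_force: 0.0
```

```bash
python3 -c "
from h import *
go(.5438,.0088,.026,79.5)"
```

```text
t13.6 pos [0.5405 0.0075 0.1333] ang 79.5 q6 0.07 w 0.0684 F [ 0.2197 -0.3709 -0.4939] ->  [0.0024 0.004  0.1341] twist -0.0001
```

Call:
{"fn": "move_arm", "kwargs": {"deltas": [[[0.0024, 0.004, 0.05, 0, -0.6], [0.0024, 0.004, 0.1, 0, -0.6], [0.0024, 0.004, 0.128, 0, -0.6], [0.0024, 0.004, 0.134, 0, -0.6], [0.0024, 0.004, 0.134, 0, -0.2], [0.0024, 0.004, 0.134, 0, 0.1], [0.0024, 0.004, 0.134, 0, 0.1], [0.0024, 0.004, 0.134, 0, 0.1]]], "squeeze": 40}}

```text
clock: 14.4
position: [0.5452, 0.0087, 0.028]
ee_rot: [0.001, 0.769, 0.639, 0.001]
contact_force: [0.6, -0.9, -2.4]
width: 0.0504
gripper_force: 41.9
```

```bash
python3 -c "
from h import *
c=np.array([.5003,.2867]);u=np.array([.983,-.183]);v=np.array([.183,.983])
t=c+.038*u+.028*v;print(t)
go(*t,.15,79.5)"
```

```text
[0.5428 0.3073]
t14.4 pos [0.5452 0.0087 0.028 ] ang 79.5 q6 0.07 w 0.0504 F [ 0.5678 -0.9048 -2.3569] ->  [ 0.3664 -0.0708 -0.1525] twist -0.0001
```

Call:
{"fn": "move_arm", "kwargs": {"deltas": [[[0, 0, -0.05, 0, 0.2], [0, 0, -0.11, 0, 0.2], [0, 0, -0.15, 0, 0.2], [0.366, -0.071, -0.15, 0, 0.2], [0.366, -0.071, -0.15, 0, 0.2], [0.366, -0.071, -0.15, 0, 0.2], [0.366, -0.071, -0.15, 0, 0.2], [0.366, -0.071, -0.15, 0, 0.2], [0.366, -0.071, -0.15, 0, 0.2], [0.366, -0.071, -0.15, 0, 0.2], [0.366, -0.071, -0.15, 0, 0.2]]]}}

```text
clock: 15.5
position: [0.5416, 0.308, 0.1472]
ee_rot: [0.0, 0.768, 0.64, -0.0]
contact_force: [0.0, -1.1, -2.3]
width: 0.0508
gripper_force: 43.6
```

```bash
python3 -c "
from h import *
go(.5428,.3073,.034,79.5)"
```

```text
t15.5 pos [0.5416 0.308  0.1472] ang 79.7 q6 0.59 w 0.0508 F [ 0.0281 -1.1218 -2.2543] ->  [-0.0005  0.0016  0.1414] twist 0.0013
```

Call:
{"fn": "move_arm", "kwargs": {"deltas": [[[0, 0.001, 0.05, 0, 0.2], [0, 0.001, 0.1, 0, 0.2], [0, 0.001, 0.13, 0, 0.2], [0, 0.001, 0.139, 0, 0.2], [0, 0.001, 0.142, 0, 0.2], [0, 0.001, 0.142, 0, 0.2], [0, 0.001, 0.142, 0, 0.2]]]}}

```text
clock: 16.2
position: [0.5444, 0.307, 0.0353]
ee_rot: [0.0, 0.769, 0.639, 0.002]
contact_force: [0.0, -0.7, -2.8]
width: 0.0505
gripper_force: 43.5
```

Call:
{"fn": "move_arm", "kwargs": {"deltas": [[[0, 0, 0.001, 0, 0.2], [0, 0, 0.002, 0, 0.2], [0, 0, 0.002, 0, 0.2]]]}}

```text
clock: 16.5
position: [0.5431, 0.307, 0.0324]
ee_rot: [0.0, 0.769, 0.639, 0.0]
contact_force: [0.8, -0.7, -4.1]
width: 0.0507
gripper_force: 43.5
```

Call:
{"fn": "move_arm", "kwargs": {"deltas": [[[0, 0, 0.001, 0, 0.2], [0, 0, 0.001, 0, 0.2], [0, 0, 0.001, 0, -0.25], [0, 0, 0.001, 0, -0.4], [0, 0, 0.001, 0, -0.6], [0, 0, 0.001, 0, -0.6], [0, 0, -0.04, 0, -0.6], [0, 0, -0.09, 0, -0.6], [0, 0, -0.13, 0, -0.6], [0, 0, -0.13, 0, -0.6]]]}}

```text
clock: 17.5
position: [0.5462, 0.3083, 0.1414]
ee_rot: [0.002, 0.769, 0.639, 0.005]
contact_force: [1.6, 0.9, 0.4]
width: 0.0683
gripper_force: 0.0
```

```bash
python3 -c "
from h import *
go(.444,.1045,.14,169.5)
b=manip.get_image('scene')[:,:,::-1]
cv2.imwrite('pics/g1.png',b)"
```

```text
t17.5 pos [0.5462 0.3083 0.1414] ang 79.5 q6 0.59 w 0.0683 F [1.6406 0.9155 0.376 ] ->  [-0.2738 -0.0792 -0.0006] twist 0.7499
```

View pics/g1.png

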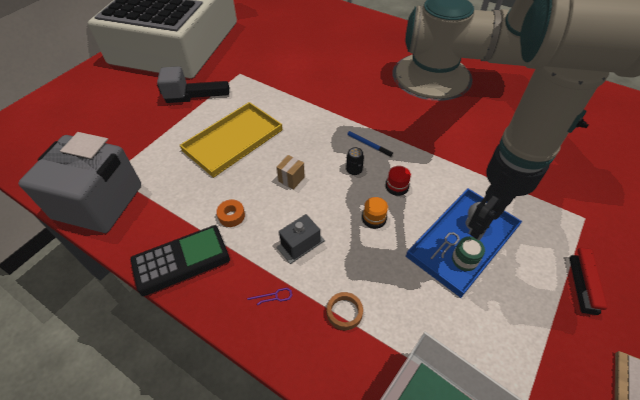

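The tin stands upright at (468,250) with the clip beside it at (445,243). The amber lamp is unmoved at (375,211). Next, the red lamp.

Call:
{"fn": "move_arm", "kwargs": {"deltas": [[[-0.274, -0.079, 0, 0, -0.7], [-0.274, -0.079, 0, 0, -0.7], [-0.274, -0.079, 0, 0, -0.7], [-0.274, -0.079, 0, 0, -0.7], [-0.274, -0.079, 0, 0, -0.7], [-0.274, -0.079, 0, 0, -0.7], [-0.274, -0.079, 0, 0, -0.7], [-0.274, -0.079, 0, 0, -0.7]]]}}

```text
clock: 18.35
position: [0.4413, 0.1035, 0.1355]
ee_rot: [-0.0, 0.769, 0.639, 0.0]
contact_force: [0.6, 1.1, 0.8]
width: 0.0726
gripper_force: 0.0
```

```bash
python3 -c "
from h import *
go(.444,.1045,.027,79.5)"
```

```text
t18.4 pos [0.4413 0.1035 0.1355] ang 79.5 q6 0.26 w 0.0726 F [0.5699 1.0723 0.7589] ->  [0.0018 0.0031 0.1356] twist -0.0001
```

Call:
{"fn": "move_arm", "kwargs": {"deltas": [[[0.0018, 0.003, 0.05, 0, -0.7], [0.0018, 0.003, 0.1, 0, -0.7], [0.0018, 0.003, 0.13, 0, -0.7], [0.0018, 0.003, 0.136, 0, -0.7], [0.0018, 0.003, 0.136, 0, -0.2], [0.0018, 0.003, 0.136, 0, 0.1], [0.0018, 0.003, 0.136, 0, 0.1], [0.0018, 0.003, 0.136, 0, 0.1]]]}}

```text
clock: 19.15
position: [0.4444, 0.1041, 0.0281]
ee_rot: [0.001, 0.769, 0.639, 0.001]
contact_force: [0.0, -0.2, -1.5]
width: 0.0485
gripper_force: 41.5
```

```bash
python3 -c "
from h import *
c=np.array([.5307,-.3177]);u=np.array([.983,-.183])
t=c-.048*u;print(t,c+.048*u)
go(*t,.15,79.5)"
```

```text
[ 0.4835 -0.3089] [ 0.5779 -0.3265]
t19.1 pos [0.4444 0.1041 0.0281] ang 79.5 q6 0.26 w 0.0485 F [ 0.0444 -0.2267 -1.5022] ->  [-0.4985  0.1426 -0.1524] twist -0.0001
```

Call:
{"fn": "move_arm", "kwargs": {"deltas": [[[0, 0, -0.05, 0, 0.2], [0, 0, -0.11, 0, 0.2], [0, 0, -0.15, 0, 0.2], [-0.498, 0.143, -0.15, 0, 0.2], [-0.498, 0.143, -0.15, 0, 0.2], [-0.498, 0.143, -0.15, 0, 0.2], [-0.498, 0.143, -0.15, 0, 0.2], [-0.498, 0.143, -0.15, 0, 0.2], [-0.498, 0.143, -0.15, 0, 0.2], [-0.498, 0.143, -0.15, 0, 0.2], [-0.498, 0.143, -0.15, 0, 0.2], [-0.498, 0.143, -0.15, 0, 0.2]]]}}

```text
clock: 20.35
position: [0.484, -0.3147, 0.1477]
ee_rot: [0.003, 0.77, 0.638, -0.0]
contact_force: [-0.0, 0.1, -1.8]
width: 0.0486
gripper_force: 42.8
```

Call:
{"fn": "move_arm", "kwargs": {"deltas": [[[0, 0, 0, 0, 0.2], [0, 0, 0, 0, 0.2]]]}}

```text
clock: 20.55
position: [0.4825, -0.3075, 0.147]
ee_rot: [-0.001, 0.769, 0.639, 0.0]
contact_force: [0.6, 0.0, -1.5]
width: 0.0485
gripper_force: 42.8
```

```bash
python3 -c "
from h import *
go(.4835,-.3089,.034,79.5)"
```

```text
t20.6 pos [ 0.4825 -0.3075  0.147 ] ang 79.4 q6 -0.51 w 0.0485 F [ 0.5987  0.0181 -1.5318] ->  [-0.0018  0.0017  0.1412] twist -0.0004
```

Placing height is TCP z 0.032.

Call:
{"fn": "move_arm", "kwargs": {"deltas": [[[-0.0018, 0.0017, 0.05, 0, 0.2], [-0.0018, 0.0017, 0.1, 0, 0.2], [-0.0018, 0.0017, 0.13, 0, 0.2], [-0.0018, 0.0017, 0.139, 0, 0.2], [-0.0018, 0.0017, 0.142, 0, 0.2], [-0.0018, 0.0017, 0.142, 0, 0.2], [-0.0018, 0.0017, 0.142, 0, 0.2]]]}}

```text
clock: 21.25
position: [0.4854, -0.3107, 0.0351]
ee_rot: [0.002, 0.769, 0.639, 0.0]
contact_force: [-0.7, -0.9, -1.6]
width: 0.0484
gripper_force: 42.8
```

Call:
{"fn": "move_arm", "kwargs": {"deltas": [[[0, 0, 0.001, 0, 0.2], [0, 0, 0.002, 0, 0.2], [0, 0, 0.002, 0, 0.2]]]}}

```text
clock: 21.55
position: [0.4843, -0.3105, 0.0323]
ee_rot: [0.0, 0.769, 0.639, 0.0]
contact_force: [-0.4, -0.3, -1.3]
width: 0.0486
gripper_force: 42.8
```

Call:
{"fn": "move_arm", "kwargs": {"deltas": [[[0, 0, 0.0005, 0, 0.2], [0, 0, 0.0005, 0, 0.2], [0, 0, 0.0005, 0, -0.2], [0, 0, 0.0005, 0, -0.4], [0, 0, 0.0005, 0, -0.6], [0, 0, 0.0005, 0, -0.6], [0, 0, -0.04, 0, -0.6], [0, 0, -0.09, 0, -0.6], [0, 0, -0.13, 0, -0.6], [0, 0, -0.13, 0, -0.6]]]}}

```text
clock: 22.55
position: [0.487, -0.3125, 0.1409]
ee_rot: [0.005, 0.769, 0.639, 0.001]
contact_force: [0.0, -0.5, -0.3]
width: 0.0684
gripper_force: 0.0
```

```bash
python3 -c "
from h import *
go(.4456,-.0084,.14,79.5)"
```

```text
t22.6 pos [ 0.487  -0.3125  0.1409] ang 79.5 q6 -0.51 w 0.0684 F [ 0.0324 -0.4718 -0.3256] ->  [ 0.3643 -0.1202 -0.0018] twist -0.0001
```

Call:
{"fn": "move_arm", "kwargs": {"deltas": [[[0.364, -0.12, 0, 0, -0.6], [0.364, -0.12, 0, 0, -0.6], [0.364, -0.12, 0, 0, -0.6], [0.364, -0.12, 0, 0, -0.6], [0.364, -0.12, 0, 0, -0.6], [0.364, -0.12, 0, 0, -0.6], [0.364, -0.12, 0, 0, -0.6], [0.364, -0.12, 0, 0, -0.6], [0.364, -0.12, 0, 0, -0.6], [0.364, -0.12, 0, 0, -0.6]]]}}

```text
clock: 23.55
position: [0.4436, -0.0079, 0.1357]
ee_rot: [0.0, 0.77, 0.639, -0.0]
contact_force: [0.4, -0.3, -0.5]
width: 0.0686
gripper_force: 0.0
```

```bash
python3 -c "
from h import *
go(.4456,-.0084,.023,79.5)"
```

```text
t23.6 pos [ 0.4436 -0.0079  0.1357] ang 79.4 q6 0.01 w 0.0686 F [ 0.3812 -0.2652 -0.5242] ->  [-0.0001  0.0026  0.1409] twist -0.0010
```

Call:
{"fn": "move_arm", "kwargs": {"deltas": [[[0, 0.0025, 0.05, 0, -0.6], [0, 0.0025, 0.1, 0, -0.6], [0, 0.0025, 0.138, 0, -0.6], [0, 0.0025, 0.145, 0, -0.6], [0, 0.0025, 0.145, 0, -0.2], [0, 0.0025, 0.145, 0, 0.3], [0, 0.0025, 0.145, 0, 0.3], [0, 0.0025, 0.145, 0, 0.3]]]}}

```text
clock: 24.35
position: [0.446, -0.0071, 0.021]
ee_rot: [0.001, 0.769, 0.639, 0.001]
contact_force: [1.1, -1.1, 2.3]
width: 0.0408
gripper_force: 40.6
```

```bash
python3 -c "
from h import *
go(.5779,-.3265,.145,79.5)"
```

```text
t24.4 pos [ 0.446  -0.0071  0.021 ] ang 79.5 q6 0.01 w 0.0408 F [ 1.1192 -1.1236  2.2519] ->  [-0.3624  0.2355 -0.1543] twist -0.0002
```

Call:
{"fn": "move_arm", "kwargs": {"deltas": [[[0, 0, -0.05, 0, 0.3], [0, 0, -0.11, 0, 0.3], [0, 0, -0.154, 0, 0.3], [-0.362, 0.2355, -0.154, 0, 0.3], [-0.362, 0.2355, -0.154, 0, 0.3], [-0.362, 0.2355, -0.154, 0, 0.3], [-0.362, 0.2355, -0.154, 0, 0.3], [-0.362, 0.2355, -0.154, 0, 0.3], [-0.362, 0.2355, -0.154, 0, 0.3], [-0.362, 0.2355, -0.154, 0, 0.3], [-0.362, 0.2355, -0.154, 0, 0.3], [-0.362, 0.2355, -0.154, 0, 0.3]]]}}

```text
clock: 25.55
position: [0.5771, -0.3266, 0.1427]
ee_rot: [-0.001, 0.769, 0.639, 0.0]
contact_force: [-0.7, -0.2, -1.6]
width: 0.0409
gripper_force: 41.6
```

Call:
{"fn": "move_arm", "kwargs": {"deltas": [[[0, 0, 0, 0, 0.3], [0, 0, 0, 0, 0.3]]]}}

```text
clock: 25.75
position: [0.5769, -0.3244, 0.1434]
ee_rot: [-0.0, 0.769, 0.64, 0.0]
contact_force: [-0.0, 0.1, -1.8]
width: 0.0408
gripper_force: 41.6
```

```bash
python3 -c "
from h import *
go(.5779,-.3265,.027,79.5)"
```

```text
t25.8 pos [ 0.5769 -0.3244  0.1434] ang 79.6 q6 -0.44 w 0.0408 F [-0.0298  0.146  -1.8477] ->  [-0.0025  0.0018  0.1455] twist 0.0004
```

Call:
{"fn": "move_arm", "kwargs": {"deltas": [[[-0.002, 0.0017, 0.05, 0, 0.3], [-0.002, 0.0017, 0.1, 0, 0.3], [-0.002, 0.0017, 0.135, 0, 0.3], [-0.002, 0.0017, 0.143, 0, 0.3], [-0.002, 0.0017, 0.146, 0, 0.3], [-0.002, 0.0017, 0.146, 0, 0.3], [-0.002, 0.0017, 0.146, 0, 0.3]]]}}

```text
clock: 26.45
position: [0.5797, -0.3285, 0.0284]
ee_rot: [0.002, 0.769, 0.639, 0.001]
contact_force: [-0.4, -1.3, -1.0]
width: 0.0411
gripper_force: 41.6
```

Call:
{"fn": "move_arm", "kwargs": {"deltas": [[[0, 0, 0.001, 0, 0.3], [0, 0, 0.002, 0, 0.3], [0, 0, 0.002, 0, 0.3]]]}}

```text
clock: 26.75
position: [0.5785, -0.328, 0.0251]
ee_rot: [0.0, 0.769, 0.639, 0.0]
contact_force: [-0.3, -0.2, -1.0]
width: 0.0409
gripper_force: 41.6
```

Call:
{"fn": "move_arm", "kwargs": {"deltas": [[[0, 0, 0.0005, 0, 0.3], [0, 0, 0.0005, 0, 0], [0, 0, 0.0005, 0, -0.2], [0, 0, 0.0005, 0, -0.45], [0, 0, 0.0005, 0, -0.45], [0, 0, -0.04, 0, -0.45], [0, 0, -0.09, 0, -0.45], [0, 0, -0.15, 0, -0.45], [0, -0.1, -0.2, 0, -0.45], [0.3, -0.4, -0.2, 0, -0.45], [0.3, -0.4, -0.2, 0, -0.45], [0.3, -0.4, -0.2, 0, -0.45]]]}}

```text
clock: 27.95
position: [0.44, -0.2011, 0.1745]
ee_rot: [0.0, 0.769, 0.639, 0.0]
contact_force: [0.3, 0.1, 0.8]
width: 0.0621
gripper_force: 0.0
```

Call:
{"fn": "move_arm", "kwargs": {"deltas": [[[0.05, -0.25, 0, 0, -0.45], [0.05, -0.25, 0, 0, -0.45], [0.05, -0.25, 0, 0, -0.45], [0.05, -0.25, 0, 0, -0.45], [0.05, -0.25, 0, 0, -0.45]]]}}

```text
clock: 28.45
position: [0.2461, -0.1222, 0.1731]
ee_rot: [-0.003, 0.769, 0.639, -0.001]
contact_force: [0.6, 0.2, 0.8]
width: 0.0618
gripper_force: 0.0
```

```bash
python3 - <<'E'
from h import *
s=manip.get_state();print(s["position"],s["qd"])
b=manip.get_image("scene")[:,:,::-1];cv2.imwrite("pics/z1.png",b)
cv2.imwrite("pics/z2.png",cv2.resize(manip.get_image("top")[170:310,150:520,::-1],None,fx=2.1,fy=2.1,interpolation=cv2.INTER_CUBIC))
E
```

```text
[ 0.2461 -0.1222  0.1731] [-0.0312 -0.0032 -0.0538  0.0218 -0.0803 -0.0218]
```

View pics/z1.png

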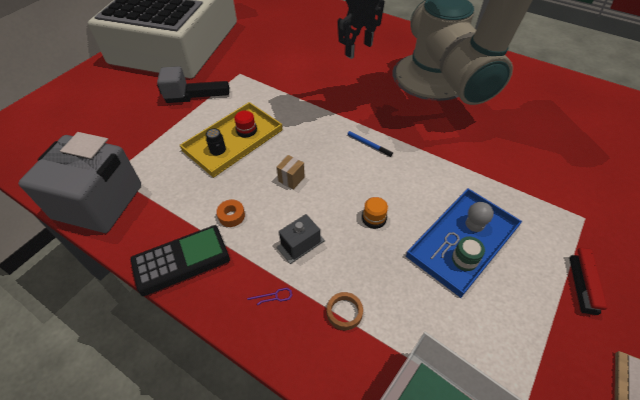

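View pics/z2.png

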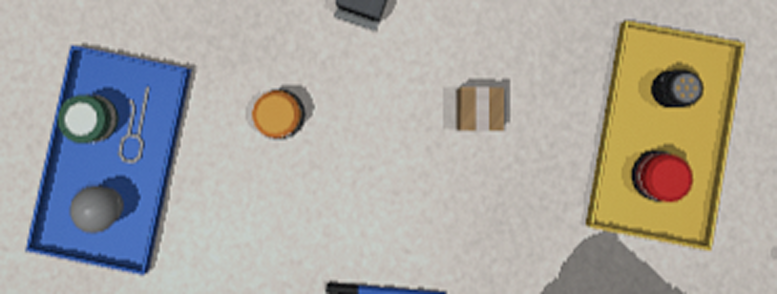

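The final pictures show the ball (z1 (480,215)), tin (468,250) and clip (447,243) in the blue tray. The plug (215,140) and red lamp (245,122) stand in the yellow tray. The amber lamp is unmoved at (375,211), and the arm is clear. I'm handing in.

```bash
python3 -c "
from rig import manip
print(manip.sign_off())"
```

```text
the job is handed in; nothing more can be done
None
```

I handed the job in at about 28.5 s: the ball, tin and flat clip are in the blue tray and the red lamp and plug in the yellow, all upright in the last pictures with the amber lamp unmoved; the clip already lay beside the pin, so I lifted it straight off the tube, and the hand-in returned no verdict.

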